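Put the spice jar back in the cupboard door and latch it

TASK

Take the spice jar that stands by itself towards the front of the worktop and set it down in the empty hole of the rack on the inside of the small cupboard's open door, upright on the rack's floor. Then swing the door shut without slamming it and press it home gently, no harder than the catch needs, until the sprung tongue snaps in behind its keeper and the door stays shut by itself. Leave the salt shaker and the small jar where they stand.

Things in the scene. Friction and masses are not known exactly. Their poses are not given: they have to be found in the camera images.
- spice_jar: The jar to put away: round glass spice jar with a screw cap, 42 mm wide at the glass, 45 mm at the cap, 106 mm high (the cap is the top 21 mm), about 0.11 kg. Origin: centre of its underside, z up. It is the spice jar that stands alone in the open, on the near part of the worktop; those in the cupboard and in the other hole of the door rack are fixed.
- salt_shaker: Bystander: glass salt shaker with a round metal top, 44 mm wide, 90 mm high, loose. Origin: centre of its underside.
- small_jar: Bystander: squat glass jar with a wide lid, 52 mm wide, 75 mm high, loose. Origin: centre of its underside.
- cupboard_door (a joint): Hinge of the door, vertical, rad: 0 = outer face flush with the side walls' front edges; grows as the door opens towards the robot (starts at 1.45 to 1.8). Light friction: the door stays where it is left. Latched, it rests between -0.055 and +0.04, as the keeper is set; unlatched, a spring buffer pushes it out to 0.06 or more. Single readings are noisy.
- door_hinge (a point): Point on the hinge line at worktop level, turning with the door: x = normal of the door, from outer face to inside (closing direction), y = from free edge to hinge, z up. The door's outer face is x = 0, 16 mm thick, y = -2 to -231, z = 15 to 160 mm (middle recessed 5 mm below z = 126). Knob outside at y = -211, z = 53 mm, 26 mm proud. The rack inside reaches x = 80, y = -20 to -173, z = 74 mm.
- rack_place (a point): Centre of the rack's empty hole at the level of its floor, 26 mm above the worktop: the jar's underside shall stand here. Axes as door_hinge. The hole is 50 mm wide, the holed board's top 48 mm above this point, the door's inner face 34 mm from the hole's centre, the door's top edge 134 mm above. The other hole, 80 mm nearer the hinge, holds a like jar, its top 106 mm above this point.
- door_push (a point): Good point to press: on the door's outer face, 190 mm from the hinge line, 18 mm below its top edge. Axes as door_hinge, press along +x. A sprung buffer resists with 8 to 10 N from 13 mm before joint 0 on. The tongue's ride lifts the push to 11 to 15 N; it eases by some 2 to 4 N on the crest, the snap follows 3 to 4 mm later, and 2 mm beyond it a firm rubber stop. Keep the push below 22 N.
- spice_cupboard: Low wooden spice cupboard, fixed on the worktop: 266 mm wide, 150 mm deep, 164 mm high; its door stands open towards the robot, hinged on the left (+y). Origin at worktop level, mid-width, in the plane of the side walls' front edges; x into the cupboard, z up. The top board starts 34 mm behind that plane; the door closes between the side walls, in front of the top board.
- latch_tongue (a point): Tip of the sprung steel tongue on the door's inside at its free edge, 53 mm above the worktop, axes as door_hinge; sloped on the closing side, flat on the other. Its keeper, a small roller in a bracket inside the right-hand wall, is set nearer or deeper each time: the snap comes anywhere from 6 mm before joint 0 to 10 mm beyond (at door_push), and only the push tells where.
Things that resemble listed ones, but are neither listed nor needed, are in the scene too. What is shaped like the spice_jar but blue or red is not meant.

How it is judged (in metres and radians):
On the way, in this order (a step that is already met when the one before it is completed fails the run):
1. the spice jar stands released in the empty hole of the rack while the door is still wide open (horizontal distance between spice_jar and rack_place below 0.008 m and z of spice_jar in the frame of rack_place between -0.006 and 0.006 m and angle between spice_jar's own z axis and vertical below 0.1 rad and contact force between the fingers and spice_jar below 0.1 N and value of joint cupboard_door above 1 rad), for 0.2 s.
2. the door is latched: it stays shut with nothing pressing on it (value of joint cupboard_door below 0.05 rad and contact force between the fingers and cupboard_door below 0.1 N), for 0.3 s.
At the end, for the whole second after the job is handed in: The spice jar stands upright (within 0.1 rad) on the rack's floor in the empty hole (within 8 mm sideways, 6 mm in height) and the door is held shut by its latch alone (joint below 0.05 rad), everything at rest (horizontal distance between spice_jar and rack_place below 0.008 m and z of spice_jar in the frame of rack_place between -0.006 and 0.006 m and angle between spice_jar's own z axis and vertical below 0.1 rad and value of joint cupboard_door below 0.05 rad and velocity of joint cupboard_door between -0.02 and 0.02 rad/s and linear speed of spice_jar below 0.02 m/s); the robot touches nothing.
It fails at once if the door pressed home with more than 22 N (over the last 0.25 rad) (value of joint cupboard_door below 0.25 rad and contact force between any of the fingers, the arm and cupboard_door above 22 N).
It fails at once if the door slammed (closing faster than 1.6 rad/s before the catch) (value of joint cupboard_door above 0.09 rad and velocity of joint cupboard_door below -1.6 rad/s).
It fails at once if the jar dropped into the rack instead of set down (horizontal distance between spice_jar and rack_place below 0.03 m and z of spice_jar in the frame of rack_place below 0.06 m and linear speed of spice_jar above 0.5 m/s).
It fails at once if the salt shaker or the small jar shifted by more than 20 mm or tipped (distance of any of salt_shaker, small_jar from where it was at the start of the episode above 0.02 m or angle between any of salt_shaker, small_jar's own z axis and vertical above 0.4 rad).
It also fails if it takes over 69 s, if anything falls off the work surface, if the arm or the gripper's body presses on something with over 40 N, if the wrist force passes 120 N, or if a joint passes its speed limit or range.

ROBOT

A 6-joint arm with a two-finger parallel gripper is mounted at the origin on a cart in front of the work surface, level with it; the furniture and walls round the work are solid. World frame = base frame: x ahead of the robot, y to its left, z up, the work surface at z = 0. Lengths are in m, angles in degrees, forces in N, time in s.
With the tool pointing down it reaches from about 0.35 to 0.875 m from the base axis. Payload 4.2 kg.
Tool frame: the origin (TCP) lies on the centre line of the jaws, within the pads' length; the fingertips stand 19 mm ahead of it and the grasp point (between the pads) is the TCP; z points along the fingers, y is the line along which they close (so a half turn about z gives the same grasp; the last joint's range is limited). The gripper opens to 87 mm and grips with 3 to 60 N. Pads are 19 mm wide; open, the fingers measure 117 mm over their backs; the gripper's body (75 mm by 190 mm) begins 51 mm behind the grasp point.
Start: joints at [-50.672, 22.042, 0.453, 0, -68.411, -14.817], TCP at [0.259, -0.569, 0.242] pointing down, gripper open.
Joint ranges: [-179.83, 179.83], [-69.29, 118.12], [-61.27, 80.66], [-181.25, 117.63], [-171.15, -9.14], [-177.46, 177.46]. Speed limits (degrees/s): [159.86, 159.86, 180, 180, 180, 180].

INTERFACE

Orientations are given as a 3x3 rotation matrix whose columns are the frame's x, y, z axes.
In Python, from station import sense, capture, finish_job, search_frame, masks_of gives the robot as it stands.
- The arm moves only by the tool drive_tool, never from a script. Its argument "rows" is a list of rows, each a list of 7 numbers: the opening in per cent of the stroke, from 0 (shut) to 100 (fully open), then the shift along the world's x, y, z in mm, then the turn, a rotation vector about the world's x, y, z in rad. In form: [[fingers, dx, dy, dz, wx, wy, wz], ...]. A call has 1 to 5 rows; each row shifts and turns the commanded pose from where the row before left it; what a row does not reach is not made up. A row lasts 1/12 s, in which the tool goes at most 41.7 mm and 7.16 degrees, less where a joint would pass 70% of its speed; a pose out of reach is approached as far as the arm can. A call is refused whole if a number of a shift passes 41.7 or a number of a turn 0.125, either way. A call with a gripper value outside its range is refused whole. The fingers move at their own pace and stop on an object; the grip force is fixed at half the most. Time passes only in rows, so rows that do not move let the fingers close. It gives the time, the measured TCP pose, the force, the opening and the grip force at its end, in the units of the state.
- sense(): the state, without advancing time (a new reading comes with each control period).
- capture(name): name is "scene" or "top"; returns a dict with "frame" (384x512x3 uint8, red, green, blue), "z_map" (384x512 float32, m along the optical axis (not along the pixel's ray), 0 where there is no reading), "fx", "fy", "cx", "cy" (pixels), "R" (3x3) and "t" (3): a world point X has camera coordinates R X + t. Camera axes: x right, y down, z forward; pixel columns grow to the right and rows downward; lengths in m; the calibration is good to about 2 mm. A picture is of the moment at which its call begins.
- finish_job(): hands the job in; it is judged then, once.
Trained networks look in a picture, given as the dict that the camera call returned (one of the last four; its "shot" number tells which), for a name from the list of things; names that differ only in an ending like _2 or _b are one class to them, and where a whole thing is asked for, a point or a joint stands for the part that bears it (a point fixed in the world has none). Each returns a list of dicts, best first, with "p" (0 to 1); they miss things now and then, are a little off and sometimes report something else, mostly with a low value. They report only what shows in the picture. A call takes as long as a camera call. They do not tell look-alikes from the thing itself.
- search_frame(label, picture): "xy" ([column, row] in pixels, amid what is visible of it).
- masks_of(label, picture): "region" (384x512 bool, what is visible of it) and "xy" ([column, row] in pixels, amid what is visible of it).
The state is a dict: "time_s": time; "joints": joint angles; "joint_velocities": joint speeds; "effort": joint torques, N m; "tcp_pos": TCP position; "ee_rot": TCP orientation; "wrist_force": force on the tool from outside, world axes, zero at the start; "moment": the same for the moment, N m; "gripper_width": opening from 0.0 (shut) to 1.0 (fully open); "gripper_force": force on a finger pad.
Only numpy, scipy, OpenCV 4.12 (cv2) and the standard library are available. Lean on these libraries where they do the work, as an engineer would, in place of code of your own. Each camera call takes 0.05 s, during which the arm holds its last target. There are 200 camera calls.

## Working session

There is one attempt and no reset: what is moved stays moved. The work goes in short steps, Python scripts to look and compute and a tool call to move; the robot and the scene stay as the last step left them, time stands still between calls to the robot, and variables do not carry over. Pictures are saved under pics/ and viewed, at most 10 in all, crops included, and the job is handed in when it is done.

Besides the shell and the picture viewer there is one more tool, called after "Call:" as name(argument=value, ...), one argument or row to a line, values as JSON. drive_tool: Moves the arm, as the interface text tells. Its arguments: {"type":"object","properties":{"rows":{"type":"array"}},"required":["rows"]}

```bash
mkdir -p pics
cat > h.py <<'E'
import numpy as np, cv2
from station import *
def W(c,u,v,z=None):
    z=c["z_map"][int(round(v)),int(round(u))] if z is None else z
    p=np.array([(u-c["cx"])/c["fx"]*z,(v-c["cy"])/c["fy"]*z,z]); return np.array(c["R"]).T@(p-np.array(c["t"]))
def cloud(c,m=None):
    v,u=np.nonzero((c["z_map"]>0)&(m if m is not None else True)); z=c["z_map"][v,u]
    p=np.stack([(u-c["cx"])/c["fx"]*z,(v-c["cy"])/c["fy"]*z,z],1); return (p-np.array(c["t"]))@np.array(c["R"])
E
python3 - <<'E'
from h import *
ims=[]
for n in["scene","top"]:
    c=capture(n); ims.append(c["frame"])
    np.savez(f"{n}0.npz",**{k:c[k] for k in["frame","z_map","fx","fy","cx","cy","R","t"]})
    print(n,c["fx"],"cam pos",-np.array(c["R"]).T@np.array(c["t"]))
    for l in["spice_jar","salt_shaker","small_jar","cupboard_door","rack_place","door_hinge","spice_cupboard","latch_tongue","door_push"]:
        for d in masks_of(l,c)[:5]:
            q=cloud(c,d["region"]); 
            print(l,round(d["p"],2),np.round(d["xy"]),d["region"].sum(),np.round(np.median(q,0),3) if len(q) else None, np.round(np.percentile(q,98,axis=0),3) if len(q) else None)
    cv2.imwrite(f"pics/{n}0.png",cv2.resize(c["frame"][:,:,::-1],(800,600)))
s=sense();print(s["time_s"],s["tcp_pos"],s["ee_rot"],s["wrist_force"],s["joints"])
E
```

```text
scene 451.5082927952386 cam pos [-0.05068122  0.54958851  0.87383531]
spice_jar 0.9 [295. 187.] 447 [ 0.458 -0.132  0.09 ] [ 0.522 -0.12   0.107]
spice_jar 0.88 [295. 248.] 776 [0.342 0.004 0.074] [0.37  0.014 0.107]
spice_jar 0.61 [296. 216.] 465 [ 0.397 -0.065  0.096] [ 0.454 -0.052  0.107]
salt_shaker 0.91 [345. 185.] 371 [ 0.393 -0.263  0.048] [ 0.412 -0.255  0.087]
small_jar 0.57 [294. 164.] 485 [ 0.556 -0.251  0.053] [ 0.612 -0.237  0.076]
cupboard_door 0.65 [211. 265.] 3950 [0.446 0.197 0.094] [0.555 0.217 0.16 ]
rack_place 0.55 [209. 269.] 4012 [0.444 0.197 0.091] [0.556 0.219 0.16 ]
door_hinge 0.85 [208. 266.] 4068 [0.446 0.196 0.091] [0.56  0.219 0.16 ]
spice_cupboard 0.63 [191. 211.] 12452 [0.616 0.144 0.114] [0.715 0.215 0.162]
latch_tongue 0.6 [207. 269.] 4168 [0.446 0.196 0.089] [0.565 0.22  0.16 ]
door_push 0.96 [209. 267.] 4100 [0.447 0.196 0.09 ] [0.558 0.219 0.16 ]
top 438.21504106412885 cam pos [ 0.38547278 -0.04245839  1.04053157]
spice_jar 0.97 [306. 215.] 475 [ 0.461 -0.14   0.105] [ 0.494 -0.121  0.109]
spice_jar 0.91 [312. 169.] 507 [ 0.558 -0.14   0.105] [ 0.
[... 485 characters left out ...]
k_place 0.87 [168. 222.] 4581 [0.455 0.178 0.078] [0.557 0.207 0.161]
door_hinge 0.81 [165. 223.] 4488 [0.455 0.178 0.078] [0.556 0.205 0.161]
spice_cupboard 0.89 [185. 143.] 13416 [0.622 0.13  0.159] [0.718 0.203 0.164]
latch_tongue 0.73 [164. 216.] 4483 [0.455 0.178 0.078] [0.556 0.206 0.161]
door_push 0.79 [168. 218.] 4464 [0.456 0.178 0.079] [0.557 0.205 0.161]
1.0 [ 0.2593263  -0.56864645  0.24156938] [[-9.09878956e-01 -4.14873817e-01  4.56981308e-05]
 [-4.14873818e-01  9.09878956e-01 -3.05137263e-05]
 [-2.89204215e-05 -4.67227554e-05 -9.99999998e-01]] [-0.4762356   0.63061306  0.68147609] [-5.06712952e+01  2.20403099e+01  4.53709933e-01 -9.86510560e-04
 -6.84103883e+01 -1.48169714e+01]
```

View pics/scene0.png

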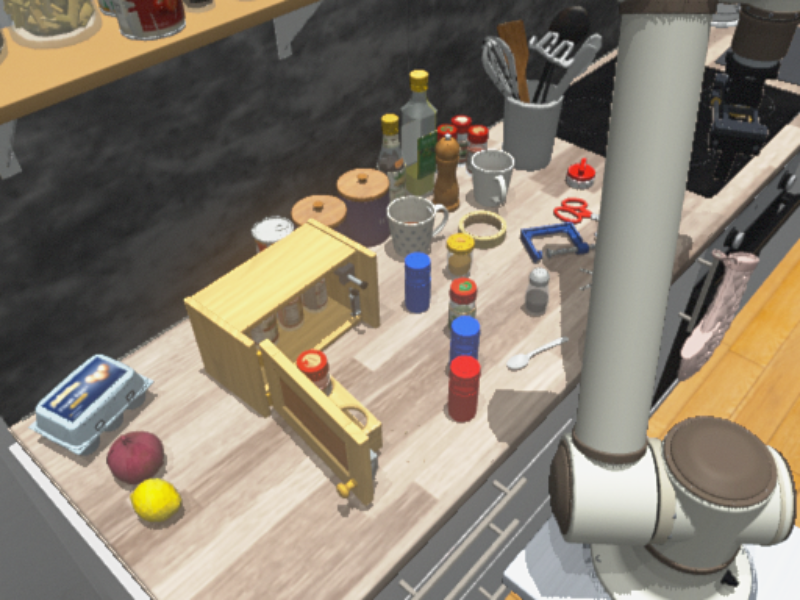

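View pics/top0.png

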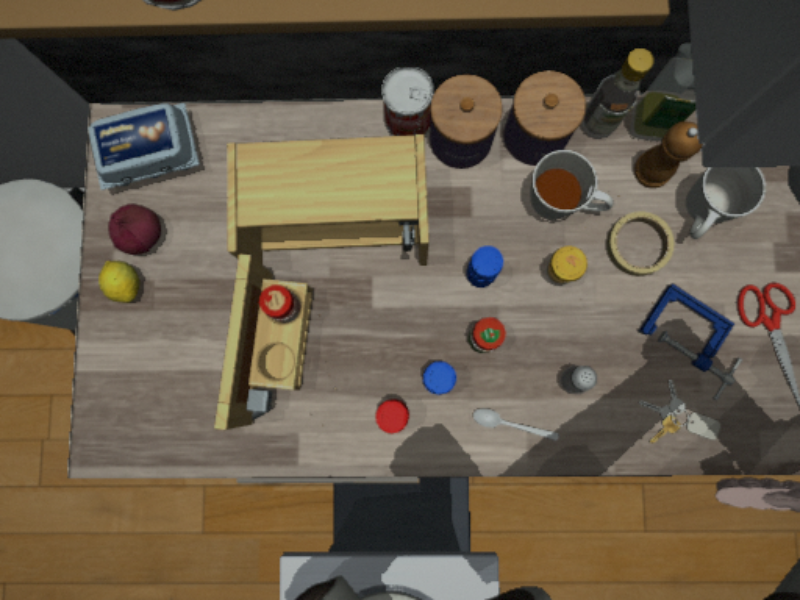

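Candidates, in 512x384 top pixels: (312,169) blue, (306,215) red-capped glass jar, (278,241) blue and (248,268) all red. The jar at (306,215) fits best, as it is the only one of glass with a screw cap. I'll confirm it in an enlarged crop while I measure the rest.

```bash
cat > door.py <<'E'
from h import *
from scipy.optimize import least_squares
def circ(q,r=None):
    f=lambda p: np.hypot(q[:,0]-p[0],q[:,1]-p[1])-(p[2] if r is None else r)
    return least_squares(f,[*q[:,:2].mean(0),.02],loss="soft_l1",f_scale=.001).x
def box(c,pts): return cloud(c)[pts]
E
python3 - <<'E'
from door import *
S=dict(np.load("scene0.npz"));T=dict(np.load("top0.npz"))
a=S["frame"][150:270,240:360];b=T["frame"][180:300,220:340]
cv2.imwrite("pics/crop1.png",cv2.resize(np.hstack([a,b])[:,:,::-1],(800,400),interpolation=cv2.INTER_CUBIC))
for n,c in(("S",S),("T",T)):
    q=cloud(c)
    # jar
    j=q[(abs(q[:,0]-.461)<.035)&(abs(q[:,1]+.14)<.035)&(q[:,2]>.1)]
    print(n,"jar cap",len(j),j.mean(0).round(4),j.min(0).round(4),j.max(0).round(4),"mid",((j.min(0)+j.max(0))/2).round(4))
    # door top edge
    d=q[(q[:,0]>.3)&(q[:,0]<.56)&(q[:,1]>.14)&(q[:,1]<.26)&(abs(q[:,2]-.16)<.004)]
    rect=cv2.minAreaRect(d[:,:2].astype(np.float32)); print("door top",len(d),rect,cv2.boxPoints(rect).round(4).tolist())
    # cupboard top
    e=q[(q[:,0]>.5)&(q[:,1]>-.06)&(q[:,1]<.26)&(abs(q[:,2]-.164)<.004)]
    rect=cv2.minAreaRect(e[:,:2].astype(np.float32)); print("cup",len(e),rect,cv2.boxPoints(rect).round(4).tolist())
    r=q[(q[:,0]>.3)&(q[:,0]<.56)&(q[:,1]>.1)&(q[:,1]<.26)&(abs(q[:,2]-.074)<.004)]
    rect=cv2.minAreaRect(r[:,:2].astype(np.float32)); print("rack",len(r),rect,cv2.boxPoints(rect).round(4).tolist())
    k=q[(q[:,0]>.3)&(q[:,0]<.56)&(q[:,1]>.1)&(q[:,1]<.26)&(abs(q[:,2]-.132)<.004)&(q[:,1]<.17)]
    print("rackjar cap",k.min(0),k.max(0),((k.min(0)+k.max(0))/2))
E
```

```text
S jar cap 169 [ 0.4617 -0.1412  0.1046] [ 0.4401 -0.165   0.1002] [ 0.4829 -0.1221  0.1107] mid [ 0.4615 -0.1435  0.1054]
door top 655 ((0.4483030438423157, 0.19594663381576538), (0.016942601650953293, 0.22403621673583984), 83.29551696777344) [[0.3361000120639801, 0.20059999823570251], [0.5586000084877014, 0.1745000034570694], [0.5605000257492065, 0.19130000472068787], [0.33799999952316284, 0.21739999949932098]]
cup 1601 ((0.7052585482597351, 0.07135464251041412), (0.3551718592643738, 0.31348907947540283), 11.186878204345703) [[0.5005999803543091, 0.1906999945640564], [0.5615000128746033, -0.1168999969959259], [0.9099000096321106, -0.04800000041723251], [0.8490999937057495, 0.2596000134944916]]
rack 423 ((0.44279325008392334, 0.16418135166168213), (0.0816870778799057, 0.2196560800075531), 83.47125244140625) [[0.32899999618530273, 0.13609999418258667], [0.5472999811172485, 0.11110000312328339], [0.5565999746322632, 0.1923000067472458], [0.3382999897003174, 0.21719999611377716]]
rackjar cap [0.48561385 0.12538261 0.12807275] [0.52831844 0.16828336 0.13403331] [0.50696615 0.14683298 0.1
[... 416 characters left out ...]
8366]]
cup 4658 ((0.7032917737960815, 0.0734276995062828), (0.3564779460430145, 0.3137386739253998), 10.386642456054688) [[0.49970000982284546, 0.1956000030040741], [0.5562999844551086, -0.11299999803304672], [0.9068999886512756, -0.048700001090765], [0.8503000140190125, 0.2599000036716461]]
rack 1166 ((0.4458829164505005, 0.15647152066230774), (0.06708897650241852, 0.21994315087795258), 83.39987182617188) [[0.3328000009059906, 0.13580000400543213], [0.5512999892234802, 0.11050000041723251], [0.5590000152587891, 0.17720000445842743], [0.34049999713897705, 0.20239999890327454]]
rackjar cap [0.48688046 0.12536007 0.12800692] [0.52931947 0.1663352  0.1351086 ] [0.50809997 0.14584764 0.13155776]
```

View pics/crop1.png

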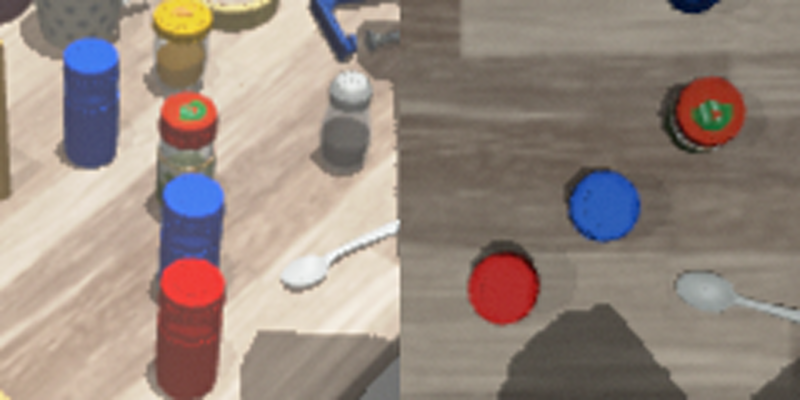

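Confirmed: the glass jar with the red cap and green leaf, at crop (710,110), is the only spice jar of glass standing in the open. Next I measure the hole and the door angle, and work out the first move.

Run:
```python
from door import *
S=dict(np.load("scene0.npz"));T=dict(np.load("top0.npz"))
for n,c in(("S",S),("T",T)):
    q=cloud(c)
    j=q[(abs(q[:,0]-.461)<.035)&(abs(q[:,1]+.14)<.035)&(q[:,2]>.1)]
    (h,r)=cv2.minEnclosingCircle(j[:,:2].astype(np.float32));print(n,"jar",h,r)
    k=q[(q[:,0]>.45)&(q[:,0]<.56)&(q[:,1]>.1)&(q[:,1]<.17)&(abs(q[:,2]-.132)<.004)]
    print("rackjar",cv2.minEnclosingCircle(k[:,:2].astype(np.float32)), len(k))
    # hole: project pixels at board height z=.074 : mark pixels with depth point below board
    v,u=np.mgrid[:384,:512];z=c["z_map"]
    P=cloud(c); ok=z>0; 
    C=-np.array(c["R"]).T@np.array(c["t"])
    s=(C[2]-.074)/(C[2]-P[:,2]); X=C+(P-C)*s[:,None]   # ray at board plane
    near=(np.hypot(X[:,0]-.427,X[:,1]-.156)<.031)
    hol=near&(P[:,2]<.068); brd=near&(abs(P[:,2]-.074)<.004)
    print("hole",hol.sum(),brd.sum(),cv2.minEnclosingCircle(X[hol][:,:2].astype(np.float32)),X[hol].mean(0), np.percentile(P[hol][:,2],[5,50,95]).round(3))
    # cupboard: side walls' front / top
    e=q[(q[:,0]>.54)&(q[:,0]<.76)&(q[:,1]>-.08)&(q[:,1]<.24)&(abs(q[:,2]-.164)<.004)]
    rect=cv2.minAreaRect(e[:,:2].astype(np.float32)); print("cup",len(e),rect,cv2.boxPoints(rect).round(4).tolist())
```

```text
S jar (0.46150583028793335, -0.14318469166755676) 0.022815890610218048
rackjar ((0.506462574005127, 0.14761926233768463), 0.022781874984502792) 227
hole 132 78 ((0.42412978410720825, 0.148651584982872), 0.023365771397948265) [0.42342508 0.14535389 0.074     ] [-0.004  0.023  0.066]
cup 1288 ((0.6354304552078247, 0.07401859015226364), (0.17629605531692505, 0.26712095737457275), 2.192620038986206) [[0.5422000288963318, 0.20409999787807465], [0.5525000095367432, -0.06279999762773514], [0.728600025177002, -0.05609999969601631], [0.7184000015258789, 0.21089999377727509]]
T jar (0.46419912576675415, -0.14379607141017914) 0.022088628262281418
rackjar ((0.5082787871360779, 0.14609557390213013), 0.021836597472429276) 328
hole 398 195 ((0.4293223023414612, 0.15532447397708893), 0.025622325018048286) [0.4289256  0.15427622 0.074     ] [0.023 0.025 0.03 ]
cup 4337 ((0.6344246864318848, 0.07296360284090042), (0.1788160502910614, 0.26536810398101807), 1.717272400856018) [[0.541100025177002, 0.2029000073671341], [0.5490000247955322, -0.062300000339746475], [0.7278000116348267, -0.05700000002980232], [0.7197999954223633, 0.20829999446868896]]
```

Call:
drive_tool(
  rows=[
    [70, 0, 40, 0, 0, 0, 0.12],
    [70, 0, 40, 0, 0, 0, 0.12],
    [70, 10, 40, 0, 0, 0, 0.12],
    [70, 15, 38, 0, 0, 0, 0.12],
    [70, 20, 38, 0, 0, 0, 0.12],
  ],
)

```text
time_s: 1.42
tcp_pos: [0.303, -0.372, 0.2418]
ee_rot: [[-0.513, -0.858, 0.0], [-0.858, 0.513, -0.0], [-0.0, -0.0, -1.0]]
wrist_force: [1.6, -0.6, -0.5]
gripper_width: 0.74
gripper_force: 0.0
```

Call:
drive_tool(
  rows=[
    [70, 27, 38, 0, 0, 0, 0.105],
    [70, 27, 38, 0, 0, 0, 0.105],
    [70, 27, 38, 0, 0, 0, 0.106],
    [70, 27, 38, 0, 0, 0, 0.106],
    [70, 27, 38, -5, 0, 0, 0],
  ],
)

```text
time_s: 1.83
tcp_pos: [0.4256, -0.2024, 0.2384]
ee_rot: [[-0.117, -0.993, 0.003], [-0.993, 0.117, -0.001], [0.0, -0.003, -1.0]]
wrist_force: [1.3, -1.2, -0.5]
gripper_width: 0.698
gripper_force: 0.0
```

Call:
drive_tool(
  rows=[
    [70, 25, 38.5, -5, 0, 0, 0],
    [70, 0, 0, -30, 0, 0, 0],
    [70, 0, 0, -30, 0, 0, 0],
    [70, 0, 0, 0, 0, 0, 0],
  ],
)

```text
time_s: 2.17
tcp_pos: [0.4434, -0.1678, 0.1677]
ee_rot: [[-0.12, -0.993, -0.011], [-0.993, 0.12, 0.002], [-0.001, 0.011, -1.0]]
wrist_force: [-0.5, -0.6, -0.6]
gripper_width: 0.702
gripper_force: 0.0
```

Call:
drive_tool(
  rows=[
    [70, 10, 12, 0, 0, 0, 0],
    [70, 10, 12, 0, 0, 0, 0],
    [70, 0, 0, 0, 0, 0, 0],
  ],
)

```text
time_s: 2.42
tcp_pos: [0.4689, -0.1449, 0.1742]
ee_rot: [[-0.119, -0.993, 0.003], [-0.993, 0.119, -0.001], [0.0, -0.003, -1.0]]
wrist_force: [-0.1, -0.4, 1.3]
gripper_width: 0.704
gripper_force: 0.0
```

Call:
drive_tool(
  rows=[
    [70, -6, 1, -20, 0, 0, 0],
    [70, 0, 0, 0, 0, 0, 0],
    [70, 0, 0, 0, 0, 0, 0],
  ],
)

```text
time_s: 2.67
tcp_pos: [0.4601, -0.145, 0.153]
ee_rot: [[-0.121, -0.993, -0.001], [-0.993, 0.121, -0.0], [0.001, 0.001, -1.0]]
wrist_force: [0.5, 0.5, 0.3]
gripper_width: 0.699
gripper_force: 0.0
```

Call:
drive_tool(
  rows=[
    [70, 3, 1.5, -20, 0, 0, 0],
    [70, 0, 0, -20, 0, 0, 0],
    [70, 0, 0, -20, 0, 0, 0],
    [70, 0, 0, 0, 0, 0, 0],
    [70, 0, 0, 0, 0, 0, 0],
  ],
)

```text
time_s: 3.08
tcp_pos: [0.464, -0.1434, 0.0932]
ee_rot: [[-0.121, -0.993, -0.001], [-0.993, 0.121, -0.001], [0.001, 0.001, -1.0]]
wrist_force: [1.3, -0.2, 1.6]
gripper_width: 0.7
gripper_force: 0.0
```

Call:
drive_tool(
  rows=[
    [0, 0, 0, -1, 0, 0, 0],
    [0, 0, 0, 0, 0, 0, 0],
    [0, 0, 0, 0, 0, 0, 0],
    [0, 0, 0, 0, 0, 0, 0],
    [0, 0, 0, 0, 0, 0, 0],
  ],
)

```text
time_s: 3.5
tcp_pos: [0.4646, -0.143, 0.0927]
ee_rot: [[-0.12, -0.993, 0.002], [-0.993, 0.12, -0.0], [0.0, -0.002, -1.0]]
wrist_force: [0.2, -0.3, 4.6]
gripper_width: 0.5
gripper_force: 30.0
```

Call:
drive_tool(
  rows=[
    [0, 0, 0, 10, 0, 0, 0],
    [0, 0, 0, 30, 0, 0, 0],
    [0, 0, 0, 35, 0, 0, 0],
    [0, 0, 0, 35, 0, 0, 0],
    [0, 0, 0, 0, 0, 0, 0],
  ],
)

```text
time_s: 3.92
tcp_pos: [0.4678, -0.1435, 0.2087]
ee_rot: [[-0.119, -0.993, 0.014], [-0.993, 0.119, -0.002], [0.0, -0.014, -1.0]]
wrist_force: [1.0, -0.3, -1.7]
gripper_width: 0.501
gripper_force: 30.0
```

Call:
drive_tool(
  rows=[
    [0, -3, 20, 2, 0, 0, 0],
    [0, -5, 35, 2, 0, 0, 0],
    [0, -5, 35, 2, 0, 0, 0],
    [0, -5, 35, 0, 0, 0, 0],
    [0, -5, 35, 0, 0, 0, 0],
  ],
)

```text
time_s: 4.33
tcp_pos: [0.44, 0.0184, 0.2076]
ee_rot: [[-0.122, -0.993, 0.0], [-0.993, 0.122, 0.0], [-0.0, -0.0, -1.0]]
wrist_force: [0.9, -0.6, -1.0]
gripper_width: 0.499
gripper_force: 30.0
```

Call:
drive_tool(
  rows=[
    [0, -5, 35, 0, 0, 0, 0],
    [0, -5, 35, 0, 0, 0, 0],
    [0, -3, 35, 0, 0, 0, 0],
    [0, 0, 30, 0, 0, 0, 0],
    [0, 0, 4, 0, 0, 0, 0],
  ],
)

```text
time_s: 4.75
tcp_pos: [0.428, 0.16, 0.2076]
ee_rot: [[-0.116, -0.993, 0.001], [-0.993, 0.116, 0.001], [-0.002, -0.001, -1.0]]
wrist_force: [0.1, -0.4, -1.1]
gripper_width: 0.503
gripper_force: 30.0
```

Call:
drive_tool(
  rows=[
    [0, 0, 0, 0, 0, 0, 0],
    [0, 0, 0, 0, 0, 0, 0],
    [0, 0, 0, 0, 0, 0, 0],
    [0, 0, 0, 0, 0, 0, 0],
  ],
)

```text
time_s: 5.08
tcp_pos: [0.4276, 0.155, 0.2075]
ee_rot: [[-0.122, -0.992, -0.0], [-0.992, 0.122, -0.0], [0.0, 0.0, -1.0]]
wrist_force: [0.9, -0.2, -0.8]
gripper_width: 0.499
gripper_force: 30.0
```

Run:
```python
from door import *
out=[]
for n in["scene","top"]:
    c=capture(n)
    for d in masks_of("spice_jar",c)[:4]:
        q=cloud(c,d["region"]); print(n,round(d["p"],2),np.round(d["xy"]),np.round(np.percentile(q,[3,97],axis=0),4).tolist())
    q=cloud(c); w=q[(np.hypot(q[:,0]-.428,q[:,1]-.156)<.03)&(q[:,2]>.118)&(q[:,2]<.18)]
    if len(w)>20: print("fit",len(w),circ(w,.021)[:2], w[:,2].min())
    k=q[(q[:,0]>.45)&(q[:,0]<.56)&(q[:,1]>.1)&(q[:,1]<.17)&(abs(q[:,2]-.132)<.004)]
    if len(k)>5: print("rackjar",cv2.minEnclosingCircle(k[:,:2].astype(np.float32)), len(k))
    out.append(c["frame"][180:330,100:300])
cv2.imwrite("pics/over.png",cv2.resize(np.hstack(out)[:,:,::-1],(800,300),interpolation=cv2.INTER_CUBIC))
```

```text
scene 0.92 [264. 180.] [[0.5396, -0.1555, 0.0046], [0.5731, -0.1197, 0.106]]
scene 0.91 [299. 216.] [[0.3809, -0.0865, 0.0518], [0.4196, -0.052, 0.1071]]
scene 0.74 [219. 247.] [[0.4027, 0.1484, 0.1212], [0.4344, 0.1775, 0.2173]]
scene 0.67 [298. 248.] [[0.3285, -0.023, 0.0076], [0.3658, 0.014, 0.1069]]
fit 381 [0.42455807 0.15567982] 0.11844228130732895
rackjar ((0.5064859986305237, 0.1473570466041565), 0.023130344226956367) 222
top 0.7 [278. 241.] [[0.3856, -0.0921, 0.1018], [0.4213, -0.055, 0.1093]]
top 0.69 [173. 231.] [[0.4072, 0.1318, 0.1217], [0.443, 0.1474, 0.2221]]
top 0.6 [310. 165.] [[0.542, -0.1647, 0.0113], [0.5806, -0.1216, 0.1089]]
fit 116 [0.42652322 0.1526012 ] 0.11960501762337669
rackjar ((0.5084907412528992, 0.14102761447429657), 0.018785934895277023) 124
```

View pics/over.png

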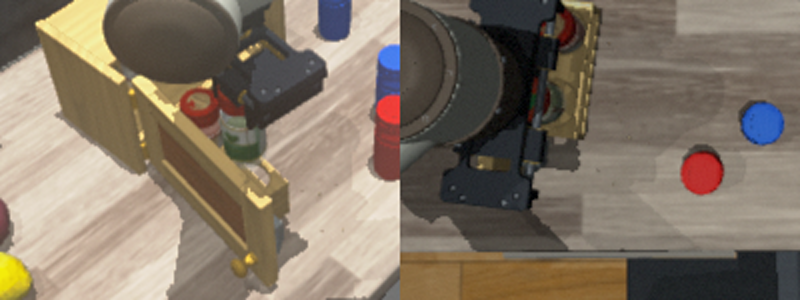

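Call:
drive_tool(
  rows=[
    [0, 1.5, 1.5, -10, 0, 0, 0],
    [0, 0, 0, -15, 0, 0, 0],
    [0, 0, 0, -12, 0, 0, 0],
    [0, 0, 0, 0, 0, 0, 0],
    [0, 0, 0, 0, 0, 0, 0],
  ],
)

```text
time_s: 5.7
tcp_pos: [0.4292, 0.1572, 0.1704]
ee_rot: [[-0.121, -0.993, -0.001], [-0.993, 0.121, -0.001], [0.001, 0.001, -1.0]]
wrist_force: [-1.6, -0.0, -1.4]
gripper_width: 0.501
gripper_force: 30.0
```

Call:
drive_tool(
  rows=[
    [0, 0, 0, -5, 0, 0, 0],
    [0, 0, 0, -5, 0, 0, 0],
    [0, 0, 0, -5, 0, 0, 0],
    [0, 0, 0, 0, 0, 0, 0],
  ],
)

```text
time_s: 6.03
tcp_pos: [0.4288, 0.1572, 0.1547]
ee_rot: [[-0.121, -0.993, -0.002], [-0.993, 0.121, -0.001], [0.001, 0.001, -1.0]]
wrist_force: [-0.4, -0.4, -2.0]
gripper_width: 0.498
gripper_force: 30.0
```

Call:
drive_tool(
  rows=[
    [0, 0, 0, -8, 0, 0, 0],
    [0, 0, 0, -8, 0, 0, 0],
    [0, 0, 0, -8, 0, 0, 0],
    [0, 0, 0, -6, 0, 0, 0],
    [0, 0, 0, 0, 0, 0, 0],
  ],
)

```text
time_s: 6.45
tcp_pos: [0.4284, 0.1569, 0.1238]
ee_rot: [[-0.121, -0.993, -0.003], [-0.993, 0.121, -0.002], [0.002, 0.003, -1.0]]
wrist_force: [0.2, -0.4, -1.2]
gripper_width: 0.499
gripper_force: 30.0
```

Call:
drive_tool(
  rows=[
    [0, 0, 0, -2, 0, 0, 0],
    [0, 0, 0, -2, 0, 0, 0],
    [0, 0, 0, 0, 0, 0, 0],
  ],
)

```text
time_s: 6.7
tcp_pos: [0.4293, 0.1576, 0.1214]
ee_rot: [[-0.121, -0.993, -0.0], [-0.993, 0.121, -0.0], [0.0, 0.0, -1.0]]
wrist_force: [0.1, 0.4, -0.5]
gripper_width: 0.497
gripper_force: 30.0
```

Call:
drive_tool(
  rows=[
    [0, 0, 0, -1, 0, 0, 0],
    [0, 0, 0, -1, 0, 0, 0],
    [0, 0, 0, 0, 0, 0, 0],
    [0, 0, 0, 0, 0, 0, 0],
  ],
)

```text
time_s: 7.03
tcp_pos: [0.4293, 0.1576, 0.1197]
ee_rot: [[-0.121, -0.993, 0.0], [-0.993, 0.121, 0.0], [-0.0, -0.0, -1.0]]
wrist_force: [0.6, -0.4, -0.8]
gripper_width: 0.504
gripper_force: 30.0
```

Call:
drive_tool(
  rows=[
    [0, 0, 0, -1, 0, 0, 0],
    [0, 0, 0, 0, 0, 0, 0],
    [0, 0, 0, 0, 0, 0, 0],
  ],
)

```text
time_s: 7.28
tcp_pos: [0.4295, 0.1577, 0.1187]
ee_rot: [[-0.121, -0.993, 0.0], [-0.993, 0.121, 0.0], [-0.0, -0.0, -1.0]]
wrist_force: [0.3, -0.1, 0.2]
gripper_width: 0.503
gripper_force: 30.0
```

Call:
drive_tool(
  rows=[
    [0, 0, 0, -1, 0, 0, 0],
    [0, 0, 0, 0, 0, 0, 0],
  ],
)

```text
time_s: 7.45
tcp_pos: [0.4296, 0.1577, 0.1186]
ee_rot: [[-0.12, -0.993, 0.001], [-0.993, 0.12, -0.0], [-0.0, -0.001, -1.0]]
wrist_force: [-1.9, -0.4, 7.4]
gripper_width: 0.5
gripper_force: 30.0
```

Call:
drive_tool(
  rows=[
    [56, 0, 0, 0, 0, 0, 0],
    [60, 0, 0, 0, 0, 0, 0],
    [66, 0, 0, 0, 0, 0, 0],
    [66, 0, 0, 0, 0, 0, 0],
    [66, 0, 0, 0, 0, 0, 0],
  ],
)

```text
time_s: 7.87
tcp_pos: [0.4293, 0.1576, 0.1175]
ee_rot: [[-0.121, -0.993, -0.0], [-0.993, 0.121, -0.0], [0.0, 0.0, -1.0]]
wrist_force: [0.3, 1.1, -0.3]
gripper_width: 0.649
gripper_force: 0.0
```

Call:
drive_tool(
  rows=[
    [66, 0, 0, 10, 0, 0, 0],
    [66, 0, 0, 20, 0, 0, 0],
    [66, 0, 0, 25, 0, 0, 0],
    [66, 0, 0, 25, 0, 0, 0],
    [66, 0, 0, 25, 0, 0, 0],
  ],
)

```text
time_s: 8.28
tcp_pos: [0.4291, 0.1574, 0.2235]
ee_rot: [[-0.121, -0.993, -0.001], [-0.993, 0.121, -0.0], [0.0, 0.0, -1.0]]
wrist_force: [0.2, -0.6, 0.1]
gripper_width: 0.66
gripper_force: 0.0
```

Call:
drive_tool(
  rows=[
    [40, -10, 20, 0, 0, 0, 0],
    [20, -15, 30, 0, 0, 0, 0],
    [0, -15, 30, 0, 0, 0, 0],
    [0, -6, 12, 0, 0, 0, 0],
    [0, 0, 0, 0, 0, 0, 0],
  ],
)

```text
time_s: 8.7
tcp_pos: [0.3825, 0.2516, 0.2226]
ee_rot: [[-0.117, -0.993, 0.0], [-0.993, 0.117, 0.001], [-0.001, -0.0, -1.0]]
wrist_force: [-0.3, -0.2, 0.9]
gripper_width: 0.366
gripper_force: 0.0
```

Run:
```python
from door import *
out=[]
for n in["scene","top"]:
    c=capture(n)
    q=cloud(c)
    k=q[(q[:,0]>.39)&(q[:,0]<.56)&(q[:,1]>.1)&(q[:,1]<.185)&(abs(q[:,2]-.132)<.005)]
    for w in (k[k[:,0]<.465],k[k[:,0]>.475]):
        if len(w)>5: print(n,len(w),cv2.minEnclosingCircle(w[:,:2].astype(np.float32)),w[:,2].mean())
    d=q[(q[:,0]>.3)&(q[:,0]<.56)&(q[:,1]>.168)&(q[:,1]<.26)&(abs(q[:,2]-.16)<.004)]
    if len(d)>50: rect=cv2.minAreaRect(d[:,:2].astype(np.float32)); print("door top",len(d),rect)
    out.append(c["frame"][180:330,100:300])
cv2.imwrite("pics/placed.png",cv2.resize(np.hstack(out)[:,:,::-1],(800,300),interpolation=cv2.INTER_CUBIC))
```

```text
door top 80 ((0.3493911325931549, 0.2073511779308319), (0.01586621068418026, 0.0228989589959383), 82.23247528076172)
top 348 ((0.42874571681022644, 0.15643203258514404), 0.021910211071372032) 0.13177503997749093
top 379 ((0.5161557793617249, 0.1663682460784912), 0.04331504926085472) 0.1315006970445231
door top 864 ((0.44995972514152527, 0.19471031427383423), (0.017132047563791275, 0.22184684872627258), 83.12822723388672)
```

View pics/placed.png

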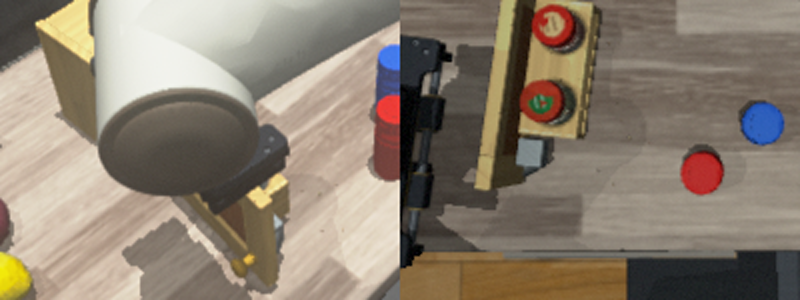

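The jar stands upright in the hole: cap top is at 0.132 m, and its centre (0.4287, 0.1564) is within about 1 mm of the hole. Next I plan the door arc.

Call:
drive_tool(
  rows=[
    [0, 0, 0, -25, 0, 0, 0],
    [0, 0, 0, -25, 0, 0, 0],
    [0, 0, 0, -22, 0, 0, 0],
    [0, 0, 0, 0, 0, 0, 0],
    [0, 0, 0, 0, 0, 0, 0],
  ],
)

```text
time_s: 9.22
tcp_pos: [0.3835, 0.2483, 0.1501]
ee_rot: [[-0.122, -0.993, -0.001], [-0.993, 0.122, -0.003], [0.003, 0.001, -1.0]]
wrist_force: [0.2, -0.1, 0.4]
gripper_width: 0.014
gripper_force: 0.0
```

```bash
cat > plan.py <<'E'
import numpy as np
H=np.array([.568,.190])
def tcp(a,off=.012,cup=2.0):  # a: door joint angle deg
    t=np.radians(cup-a); x=np.array([np.cos(t),np.sin(t)]); y=np.array([-x[1],x[0]]); return H-off*x-.19*y
E
python3 - <<'E'
from plan import *
from station import sense
s=sense(); print(s["tcp_pos"],s["wrist_force"],s["gripper_width"])
p=None
for a in [98.7]+list(np.arange(96,-1,-3)):
    q=tcp(a)*1000; print(a,q.round(1),(q-p).round(1) if p is not None else""); p=q
E
```

```text
[0.38346579 0.24831392 0.15007234] [ 0.2041602  -0.08212942  0.43460934] 0.01366917792005899
98.7 [380.7 224.1] 
96 [379.3 215.2] [-1.4 -8.9]
93 [378.2 205.3] [-1.1 -9.9]
90 [377.7 195.4] [ -0.5 -10. ]
87 [377.7 185.4] [ -0. -10.]
84 [378.2 175.4] [  0.5 -10. ]
81 [379.2 165.5] [ 1.  -9.9]
78 [380.7 155.7] [ 1.5 -9.8]
75 [382.8 145.9] [ 2.1 -9.8]
72 [385.4 136.3] [ 2.6 -9.6]
69 [388.4 126.8] [ 3.1 -9.5]
66 [392.  117.5] [ 3.6 -9.3]
63 [396.  108.4] [ 4.  -9.1]
60 [400.5  99.5] [ 4.5 -8.9]
57 [405.5  90.9] [ 5.  -8.6]
54 [410.9  82.5] [ 5.4 -8.4]
51 [416.7  74.4] [ 5.8 -8.1]
48 [423.   66.6] [ 6.3 -7.8]
45 [429.6  59.2] [ 6.7 -7.4]
42 [436.7  52.2] [ 7.  -7.1]
39 [444.1  45.5] [ 7.4 -6.7]
36 [451.8  39.2] [ 7.7 -6.3]
33 [459.9  33.3] [ 8.1 -5.9]
30 [468.2  27.9] [ 8.3 -5.4]
27 [476.8  22.9] [ 8.6 -5. ]
24 [485.7  18.3] [ 8.9 -4.5]
21 [494.8  14.3] [ 9.1 -4.1]
18 [504.1  10.7] [ 9.3 -3.6]
15 [513.6   7.6] [ 9.5 -3.1]
12 [523.2   5. ] [ 9.6 -2.6]
9 [532.9   2.9] [ 9.7 -2.1]
6 [542.8   1.3] [ 9.8 -1.6]
3 [5.527e+02 2.000e-01] [ 9.9 -1.1]
0 [ 5.626e+02 -3.000e-01] [10.  -0.5]
```

Call:
drive_tool(
  rows=[
    [0, -1, -8, 0, 0, 0, 0],
    [0, -1, -8, 0, 0, 0, 0],
    [0, -1, -8, 0, 0, 0, 0],
    [0, 0, 0, 0, 0, 0, 0],
  ],
)

```text
time_s: 9.55
tcp_pos: [0.38, 0.224, 0.1514]
ee_rot: [[-0.122, -0.993, 0.0], [-0.993, 0.122, 0.001], [-0.001, -0.0, -1.0]]
wrist_force: [0.1, 0.5, 0.4]
gripper_width: 0.005
gripper_force: 0.0
```

Call:
drive_tool(
  rows=[
    [0, -1.4, -8.9, 0, 0, 0, 0.047],
    [0, -1.1, -9.9, 0, 0, 0, 0.0524],
    [0, -0.5, -10, 0, 0, 0, 0.0524],
    [0, 0, -10, 0, 0, 0, 0.0524],
    [0, 0.5, -10, 0, 0, 0, 0.0524],
  ],
)

```text
time_s: 9.97
tcp_pos: [0.3779, 0.1764, 0.1513]
ee_rot: [[0.138, -0.99, 0.001], [-0.99, -0.138, 0.001], [-0.001, -0.001, -1.0]]
wrist_force: [0.0, -0.1, -0.5]
gripper_width: 0.003
gripper_force: 0.0
```

Call:
drive_tool(
  rows=[
    [0, 1, -9.9, 0, 0, 0, 0.0524],
    [0, 1.5, -9.8, 0, 0, 0, 0.0524],
    [0, 2.1, -9.8, 0, 0, 0, 0.0524],
    [0, 2.6, -9.6, 0, 0, 0, 0.0524],
    [0, 3.1, -9.5, 0, 0, 0, 0.0524],
  ],
)

```text
time_s: 10.38
tcp_pos: [0.3882, 0.1277, 0.1513]
ee_rot: [[0.39, -0.921, 0.001], [-0.921, -0.39, 0.001], [-0.001, -0.001, -1.0]]
wrist_force: [-1.3, 0.3, -0.8]
gripper_width: 0.004
gripper_force: 0.2
```

Run:
```python
from door import *
c=capture("top"); S=capture("scene"); q=cloud(c)
d=q[(q[:,0]>.3)&(q[:,0]<.6)&(q[:,1]>.05)&(q[:,1]<.22)&(abs(q[:,2]-.16)<.0025)]
print(len(d),cv2.fitLine(d[:,:2].astype(np.float32),cv2.DIST_HUBER,0,.001,.001).ravel(), cv2.minAreaRect(d[:,:2].astype(np.float32)))
cv2.imwrite("pics/push1.png",cv2.resize(np.hstack([S["frame"][150:330,100:340],c["frame"][130:310,100:340]])[:,:,::-1],(800,300),interpolation=cv2.INTER_CUBIC))
print(sense()["tcp_pos"],sense()["wrist_force"])
```

```text
324 [0.89607924 0.44389412 0.5253502  0.1628139 ] ((0.4820976257324219, 0.1445343941450119), (0.26149600744247437, 0.026695623993873596), 25.56861686706543)
[0.3882978  0.12738699 0.1511293 ] [ 0.09997573  0.50869567 -0.62951648]
```

View pics/push1.png

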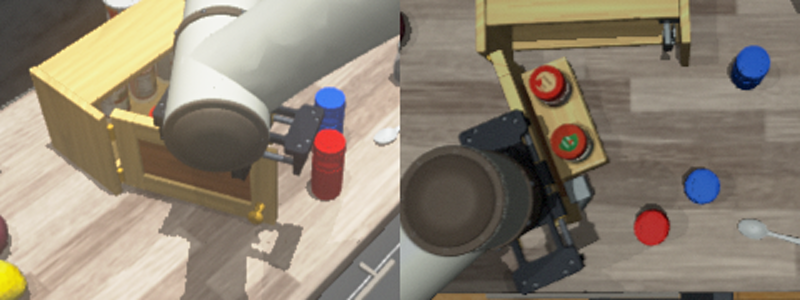

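Picture: the finger side is swinging the door, now at about 69°, and the jar still sits in the rack at crop (570,140). The blue and red look-alikes are clear of the sweep.

Call:
drive_tool(
  rows=[
    [0, 3.6, -9.3, 0, 0, 0, 0.0524],
    [0, 4, -9.1, 0, 0, 0, 0.0524],
    [0, 4.5, -8.9, 0, 0, 0, 0.0524],
    [0, 5, -8.6, 0, 0, 0, 0.0524],
    [0, 5.4, -8.4, 0, 0, 0, 0.0524],
  ],
)

```text
time_s: 10.9
tcp_pos: [0.4108, 0.0839, 0.151]
ee_rot: [[0.614, -0.789, 0.001], [-0.789, -0.614, 0.001], [-0.0, -0.001, -1.0]]
wrist_force: [-0.7, -0.3, 0.2]
gripper_width: 0.002
gripper_force: 0.2
```

Call:
drive_tool(
  rows=[
    [0, 5.8, -8.1, 0, 0, 0, 0.0524],
    [0, 6.3, -7.8, 0, 0, 0, 0.0524],
    [0, 6.7, -7.4, 0, 0, 0, 0.0524],
    [0, 7, -7.1, 0, 0, 0, 0.0524],
    [0, 7.4, -6.7, 0, 0, 0, 0.0524],
  ],
)

```text
time_s: 11.32
tcp_pos: [0.444, 0.0468, 0.1509]
ee_rot: [[0.797, -0.604, 0.0], [-0.604, -0.797, 0.0], [0.0, -0.0, -1.0]]
wrist_force: [-0.3, -0.3, -0.2]
gripper_width: 0.003
gripper_force: 0.2
```

Call:
drive_tool(
  rows=[
    [0, 7.7, -6.3, 0, 0, 0, 0.0524],
    [0, 8.1, -5.9, 0, 0, 0, 0.0524],
    [0, 8.3, -5.4, 0, 0, 0, 0.0524],
    [0, 8.6, -5, 0, 0, 0, 0.0524],
    [0, 8.9, -4.5, 0, 0, 0, 0.0524],
  ],
)

```text
time_s: 11.73
tcp_pos: [0.4857, 0.0197, 0.1509]
ee_rot: [[0.926, -0.377, 0.0], [-0.377, -0.926, 0.0], [0.0, -0.0, -1.0]]
wrist_force: [0.3, 0.7, 0.5]
gripper_width: 0.005
gripper_force: 0.2
```

Call:
drive_tool(
  rows=[
    [0, 4.5, -2.1, 0, 0, 0, 0.0262],
    [0, 4.6, -2, 0, 0, 0, 0.0262],
    [0, 4.6, -1.9, 0, 0, 0, 0.0262],
    [0, 4.7, -1.7, 0, 0, 0, 0.0262],
    [0, 4.7, -1.6, 0, 0, 0, 0.0262],
  ],
)

```text
time_s: 12.15
tcp_pos: [0.5087, 0.0107, 0.1509]
ee_rot: [[0.967, -0.254, 0.0], [-0.254, -0.967, 0.0], [0.0, -0.0, -1.0]]
wrist_force: [-0.3, -0.2, -0.2]
gripper_width: 0.003
gripper_force: 0.2
```

Call:
drive_tool(
  rows=[
    [0, 4.8, -1.5, 0, 0, 0, 0.0262],
    [0, 4.8, -1.3, 0, 0, 0, 0.0262],
    [0, 4.8, -1.2, 0, 0, 0, 0.0262],
    [0, 4.9, -1.1, 0, 0, 0, 0.0262],
    [0, 4.9, -1, 0, 0, 0, 0.0262],
  ],
)

```text
time_s: 12.57
tcp_pos: [0.5329, 0.0046, 0.1509]
ee_rot: [[0.992, -0.125, 0.0], [-0.125, -0.992, 0.0], [0.0, -0.0, -1.0]]
wrist_force: [0.1, -0.2, 0.6]
gripper_width: 0.005
gripper_force: 0.2
```

Run:
```python
from door import *
c=capture("top"); S=capture("scene"); q=cloud(c)
cv2.imwrite("pics/push2.png",cv2.resize(np.hstack([S["frame"][130:310,100:340],c["frame"][60:240,100:340]])[:,:,::-1],(800,300),interpolation=cv2.INTER_CUBIC))
print(sense()["tcp_pos"],sense()["wrist_force"],sense()["time_s"])
```

```text
[0.53343182 0.00467914 0.15083148] [ 0.28350032  0.75828401 -0.29918522] 12.6667
```

View pics/push2.png

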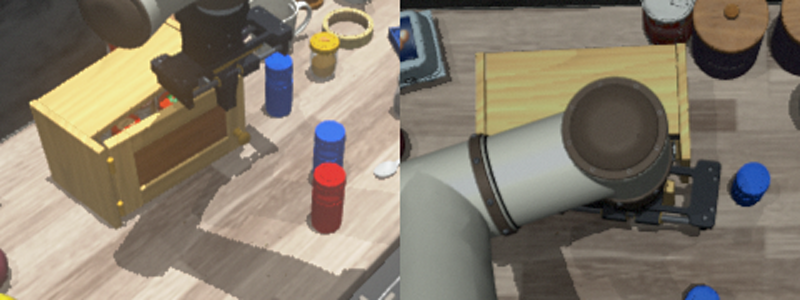

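Picture: the door is nearly shut, at about 9°, and the finger is on its top rail near the free edge at crop (225,95). From here I creep in while watching the force.

Call:
drive_tool(
  rows=[
    [0, 2, -0.4, 0, 0, 0, 0.0105],
    [0, 2, -0.4, 0, 0, 0, 0.0105],
    [0, 2, -0.3, 0, 0, 0, 0.0105],
    [0, 2, -0.3, 0, 0, 0, 0.0105],
    [0, 2, -0.3, 0, 0, 0, 0.0105],
  ],
)

```text
time_s: 13.08
tcp_pos: [0.5428, 0.0027, 0.1507]
ee_rot: [[0.997, -0.072, 0.0], [-0.072, -0.997, 0.0], [0.0, -0.0, -1.0]]
wrist_force: [-0.1, -0.1, 0.2]
gripper_width: 0.006
gripper_force: 0.1
```

Call:
drive_tool(
  rows=[
    [0, 1, -0.2, 0, 0, 0, 0.005],
    [0, 1, -0.1, 0, 0, 0, 0.005],
    [0, 1, -0.1, 0, 0, 0, 0.005],
  ],
)

```text
time_s: 13.33
tcp_pos: [0.5457, 0.0021, 0.1506]
ee_rot: [[0.998, -0.057, -0.0], [-0.057, -0.998, -0.0], [-0.0, 0.0, -1.0]]
wrist_force: [-0.5, 0.7, -1.0]
gripper_width: 0.009
gripper_force: 0.1
```

Call:
drive_tool(
  rows=[
    [0, 1, -0.1, 0, 0, 0, 0.005],
    [0, 1, -0.1, 0, 0, 0, 0.005],
  ],
)

```text
time_s: 13.5
tcp_pos: [0.5477, 0.0019, 0.1506]
ee_rot: [[0.999, -0.047, -0.0], [-0.047, -0.999, -0.0], [-0.0, 0.0, -1.0]]
wrist_force: [-0.9, -0.4, 0.1]
gripper_width: 0.006
gripper_force: 0.1
```

Call:
drive_tool(
  rows=[
    [0, 1, -0.1, 0, 0, 0, 0.005],
    [0, 1, -0.1, 0, 0, 0, 0.005],
  ],
)

```text
time_s: 13.67
tcp_pos: [0.5497, 0.0017, 0.1506]
ee_rot: [[0.999, -0.037, -0.0], [-0.037, -0.999, -0.0], [-0.0, 0.0, -1.0]]
wrist_force: [-0.2, -0.5, -0.3]
gripper_width: 0.004
gripper_force: 0.1
```

Call:
drive_tool(
  rows=[
    [0, 1, -0.1, 0, 0, 0, 0.005],
    [0, 0, 0, 0, 0, 0, 0],
  ],
)

```text
time_s: 13.83
tcp_pos: [0.551, 0.0017, 0.1506]
ee_rot: [[0.999, -0.032, 0.0], [-0.032, -0.999, 0.0], [0.0, -0.0, -1.0]]
wrist_force: [1.0, 0.1, -0.6]
gripper_width: 0.006
gripper_force: 0.0
```

Call:
drive_tool(
  rows=[
    [0, 1, -0.1, 0, 0, 0, 0.005],
    [0, 0, 0, 0, 0, 0, 0],
  ],
)

```text
time_s: 14.0
tcp_pos: [0.5519, 0.0016, 0.1506]
ee_rot: [[1.0, -0.027, 0.0], [-0.027, -1.0, 0.0], [0.0, -0.0, -1.0]]
wrist_force: [-0.1, -0.7, 0.9]
gripper_width: 0.005
gripper_force: 0.0
```

Call:
drive_tool(
  rows=[
    [0, 1, -0.1, 0, 0, 0, 0.005],
    [0, 0, 0, 0, 0, 0, 0],
  ],
)

```text
time_s: 14.17
tcp_pos: [0.5528, 0.0015, 0.1506]
ee_rot: [[1.0, -0.022, 0.0], [-0.022, -1.0, 0.0], [0.0, -0.0, -1.0]]
wrist_force: [0.5, -0.2, -0.1]
gripper_width: 0.003
gripper_force: 0.0
```

Call:
drive_tool(
  rows=[
    [0, 1, -0.1, 0, 0, 0, 0.005],
    [0, 0.5, 0, 0, 0, 0, 0.003],
  ],
)

```text
time_s: 14.33
tcp_pos: [0.5531, 0.0013, 0.1505]
ee_rot: [[1.0, -0.015, -0.003], [-0.015, -1.0, -0.0], [-0.003, 0.0, -1.0]]
wrist_force: [-5.7, 1.5, 2.3]
gripper_width: 0.007
gripper_force: 2.2
```

Call:
drive_tool(
  rows=[
    [0, 1, -0.1, 0, 0, 0, 0.005],
    [0, 0.5, 0, 0, 0, 0, 0.003],
  ],
)

```text
time_s: 14.5
tcp_pos: [0.5533, 0.0012, 0.1504]
ee_rot: [[1.0, -0.007, -0.006], [-0.007, -1.0, -0.0], [-0.006, 0.001, -1.0]]
wrist_force: [-8.7, 2.1, 5.0]
gripper_width: 0.009
gripper_force: 4.0
```

Call:
drive_tool(
  rows=[
    [0, 1, 0, 0, 0, 0, 0.005],
    [0, 0, 0, 0, 0, 0, 0],
  ],
)

```text
time_s: 14.67
tcp_pos: [0.5542, 0.0011, 0.1504]
ee_rot: [[1.0, -0.002, -0.006], [-0.002, -1.0, -0.001], [-0.006, 0.001, -1.0]]
wrist_force: [-7.1, 2.0, 5.7]
gripper_width: 0.007
gripper_force: 3.8
```

Call:
drive_tool(
  rows=[
    [0, 1, 0, 0, 0, 0, 0.005],
    [0, 0, 0, 0, 0, 0, 0],
  ],
)

```text
time_s: 14.83
tcp_pos: [0.5551, 0.001, 0.1504]
ee_rot: [[1.0, 0.003, -0.006], [0.003, -1.0, -0.001], [-0.006, 0.001, -1.0]]
wrist_force: [-7.8, 1.5, 5.3]
gripper_width: 0.009
gripper_force: 3.9
```

Call:
drive_tool(
  rows=[
    [0, 1, 0, 0, 0, 0, 0.005],
    [0, 0, 0, 0, 0, 0, 0],
  ],
)

```text
time_s: 15.0
tcp_pos: [0.5561, 0.0009, 0.1504]
ee_rot: [[1.0, 0.008, -0.006], [0.008, -1.0, -0.001], [-0.006, 0.001, -1.0]]
wrist_force: [-7.7, 1.3, 5.8]
gripper_width: 0.004
gripper_force: 3.9
```

Call:
drive_tool(
  rows=[
    [0, 1, 0, 0, 0, 0, 0.005],
    [0, 0, 0, 0, 0, 0, 0],
  ],
)

```text
time_s: 15.17
tcp_pos: [0.557, 0.0009, 0.1504]
ee_rot: [[1.0, 0.013, -0.006], [0.013, -1.0, -0.001], [-0.006, 0.001, -1.0]]
wrist_force: [-7.2, 1.3, 5.2]
gripper_width: 0.004
gripper_force: 3.9
```

Call:
drive_tool(
  rows=[
    [0, 1, 0, 0, 0, 0, 0.005],
    [0, 0, 0, 0, 0, 0, 0],
  ],
)

```text
time_s: 15.33
tcp_pos: [0.5579, 0.0008, 0.1504]
ee_rot: [[1.0, 0.018, -0.007], [0.018, -1.0, -0.001], [-0.007, 0.001, -1.0]]
wrist_force: [-7.7, 0.9, 4.7]
gripper_width: 0.008
gripper_force: 4.0
```

Call:
drive_tool(
  rows=[
    [0, 1, 0, 0, 0, 0, 0.005],
    [0, 0, 0, 0, 0, 0, 0],
  ],
)

```text
time_s: 15.5
tcp_pos: [0.5589, 0.0007, 0.1504]
ee_rot: [[1.0, 0.023, -0.007], [0.023, -1.0, -0.001], [-0.007, 0.001, -1.0]]
wrist_force: [-8.1, 0.7, 5.5]
gripper_width: 0.002
gripper_force: 4.0
```

Still on the buffer at about 8 N, so I keep on in 0.7 to 1 mm steps.

Call:
drive_tool(
  rows=[
    [0, 0.8, 0, 0, 0, 0, 0.004],
    [0, 0, 0, 0, 0, 0, 0],
  ],
)

```text
time_s: 15.67
tcp_pos: [0.5596, 0.0007, 0.1504]
ee_rot: [[1.0, 0.027, -0.007], [0.027, -1.0, -0.001], [-0.007, 0.001, -1.0]]
wrist_force: [-9.1, 1.0, 4.6]
gripper_width: 0.006
gripper_force: 4.1
```

Call:
drive_tool(
  rows=[
    [0, 0.8, 0, 0, 0, 0, 0.004],
    [0, 0, 0, 0, 0, 0, 0],
  ],
)

```text
time_s: 15.83
tcp_pos: [0.5604, 0.0007, 0.1504]
ee_rot: [[0.999, 0.031, -0.007], [0.031, -1.0, -0.001], [-0.007, 0.001, -1.0]]
wrist_force: [-8.8, -0.5, 6.9]
gripper_width: 0.008
gripper_force: 4.0
```

Call:
drive_tool(
  rows=[
    [0, 0.8, 0, 0, 0, 0, 0.004],
    [0, 0, 0, 0, 0, 0, 0],
  ],
)

```text
time_s: 16.0
tcp_pos: [0.5608, 0.0006, 0.1504]
ee_rot: [[0.999, 0.035, -0.008], [0.035, -0.999, -0.001], [-0.008, 0.001, -1.0]]
wrist_force: [-9.0, 1.7, 6.3]
gripper_width: 0.001
gripper_force: 4.5
```

Call:
drive_tool(
  rows=[
    [0, 0.8, 0, 0, 0, 0, 0.004],
    [0, 0, 0, 0, 0, 0, 0],
  ],
)

```text
time_s: 16.17
tcp_pos: [0.5613, 0.0006, 0.1504]
ee_rot: [[0.999, 0.039, -0.008], [0.039, -0.999, -0.001], [-0.008, 0.001, -1.0]]
wrist_force: [-10.0, 1.8, 6.2]
gripper_width: 0.002
gripper_force: 4.9
```

Call:
drive_tool(
  rows=[
    [0, 0.7, 0, 0, 0, 0, 0],
    [0, 0, 0, 0, 0, 0, 0],
  ],
)

```text
time_s: 16.33
tcp_pos: [0.5619, 0.0006, 0.1504]
ee_rot: [[0.999, 0.039, -0.009], [0.039, -0.999, -0.001], [-0.009, 0.001, -1.0]]
wrist_force: [-10.0, 0.8, 7.0]
gripper_width: 0.007
gripper_force: 5.0
```

Call:
drive_tool(
  rows=[
    [0, 0.7, 0, 0, 0, 0, 0],
    [0, 0, 0, 0, 0, 0, 0],
  ],
)

```text
time_s: 16.5
tcp_pos: [0.5625, 0.0006, 0.1504]
ee_rot: [[0.999, 0.039, -0.009], [0.039, -0.999, -0.001], [-0.009, 0.001, -1.0]]
wrist_force: [-10.9, 1.6, 7.2]
gripper_width: 0.009
gripper_force: 5.2
```

Call:
drive_tool(
  rows=[
    [0, 0.7, 0, 0, 0, 0, 0],
    [0, 0, 0, 0, 0, 0, 0],
  ],
)

```text
time_s: 16.67
tcp_pos: [0.5631, 0.0006, 0.1504]
ee_rot: [[0.999, 0.039, -0.009], [0.039, -0.999, -0.001], [-0.009, 0.001, -1.0]]
wrist_force: [-10.4, 1.9, 8.0]
gripper_width: 0.003
gripper_force: 5.3
```

Call:
drive_tool(
  rows=[
    [0, 0.7, 0, 0, 0, 0, 0],
    [0, 0, 0, 0, 0, 0, 0],
  ],
)

```text
time_s: 16.83
tcp_pos: [0.5637, 0.0006, 0.1504]
ee_rot: [[0.999, 0.039, -0.009], [0.039, -0.999, -0.001], [-0.009, 0.001, -1.0]]
wrist_force: [-10.5, 1.2, 7.9]
gripper_width: 0.003
gripper_force: 5.4
```

Call:
drive_tool(
  rows=[
    [0, 0.7, 0, 0, 0, 0, 0],
    [0, 0, 0, 0, 0, 0, 0],
  ],
)

```text
time_s: 17.0
tcp_pos: [0.5642, 0.0006, 0.1504]
ee_rot: [[0.999, 0.039, -0.01], [0.039, -0.999, -0.001], [-0.01, 0.001, -1.0]]
wrist_force: [-11.1, 1.8, 7.3]
gripper_width: 0.004
gripper_force: 5.6
```

Call:
drive_tool(
  rows=[
    [0, 0.7, 0, 0, 0, 0, 0],
    [0, 0, 0, 0, 0, 0, 0],
  ],
)

```text
time_s: 17.17
tcp_pos: [0.5649, 0.0007, 0.1504]
ee_rot: [[0.999, 0.039, -0.01], [0.039, -0.999, -0.001], [-0.01, 0.001, -1.0]]
wrist_force: [-11.3, 1.6, 8.2]
gripper_width: 0.006
gripper_force: 5.6
```

Call:
drive_tool(
  rows=[
    [0, 0.7, 0, 0, 0, 0, 0],
    [0, 0, 0, 0, 0, 0, 0],
  ],
)

```text
time_s: 17.33
tcp_pos: [0.5655, 0.0006, 0.1503]
ee_rot: [[0.999, 0.039, -0.01], [0.039, -0.999, -0.001], [-0.01, 0.001, -1.0]]
wrist_force: [-12.0, 1.7, 7.8]
gripper_width: 0.005
gripper_force: 5.7
```

Call:
drive_tool(
  rows=[
    [0, 0.7, 0, 0, 0, 0, 0],
    [0, 0, 0, 0, 0, 0, 0],
  ],
)

```text
time_s: 17.5
tcp_pos: [0.5661, 0.0007, 0.1503]
ee_rot: [[0.999, 0.039, -0.01], [0.039, -0.999, -0.001], [-0.01, 0.001, -1.0]]
wrist_force: [-12.0, 1.3, 7.9]
gripper_width: 0.008
gripper_force: 5.9
```

Call:
drive_tool(
  rows=[
    [0, 0.6, 0, 0, 0, 0, 0],
    [0, 0, 0, 0, 0, 0, 0],
  ],
)

```text
time_s: 17.67
tcp_pos: [0.5665, 0.0007, 0.1503]
ee_rot: [[0.999, 0.039, -0.011], [0.039, -0.999, -0.001], [-0.011, 0.001, -1.0]]
wrist_force: [-11.8, 1.5, 8.2]
gripper_width: 0.002
gripper_force: 6.1
```

Call:
drive_tool(
  rows=[
    [0, 0.6, 0, 0, 0, 0, 0],
    [0, 0, 0, 0, 0, 0, 0],
  ],
)

```text
time_s: 17.83
tcp_pos: [0.567, 0.0007, 0.1503]
ee_rot: [[0.999, 0.039, -0.011], [0.039, -0.999, -0.001], [-0.011, 0.001, -1.0]]
wrist_force: [-12.6, 1.8, 8.8]
gripper_width: 0.004
gripper_force: 6.3
```

Call:
drive_tool(
  rows=[
    [0, 0.6, 0, 0, 0, 0, 0],
    [0, 0, 0, 0, 0, 0, 0],
  ],
)

```text
time_s: 18.0
tcp_pos: [0.5674, 0.0007, 0.1503]
ee_rot: [[0.999, 0.039, -0.011], [0.039, -0.999, -0.001], [-0.011, 0.001, -1.0]]
wrist_force: [-13.1, 1.8, 8.0]
gripper_width: 0.006
gripper_force: 6.4
```

Call:
drive_tool(
  rows=[
    [0, 0.6, 0, 0, 0, 0, 0],
    [0, 0, 0, 0, 0, 0, 0],
  ],
)

```text
time_s: 18.17
tcp_pos: [0.5686, 0.0007, 0.1503]
ee_rot: [[0.999, 0.039, -0.01], [0.039, -0.999, -0.001], [-0.01, 0.001, -1.0]]
wrist_force: [-10.8, 1.0, 6.8]
gripper_width: 0.006
gripper_force: 5.4
```

Call:
drive_tool(
  rows=[
    [0, 0.6, 0, 0, 0, 0, 0],
    [0, 0, 0, 0, 0, 0, 0],
  ],
)

```text
time_s: 18.33
tcp_pos: [0.5696, 0.0008, 0.1503]
ee_rot: [[0.999, 0.039, -0.009], [0.039, -0.999, -0.001], [-0.009, 0.001, -1.0]]
wrist_force: [-10.3, 0.5, 7.1]
gripper_width: 0.004
gripper_force: 5.3
```

Call:
drive_tool(
  rows=[
    [0, 0.6, 0, 0, 0, 0, 0],
    [0, 0, 0, 0, 0, 0, 0],
  ],
)

```text
time_s: 18.5
tcp_pos: [0.5703, 0.0008, 0.1503]
ee_rot: [[0.999, 0.039, -0.009], [0.039, -0.999, -0.001], [-0.009, 0.001, -1.0]]
wrist_force: [-10.4, 1.1, 7.2]
gripper_width: 0.004
gripper_force: 5.1
```

Over the crest at 0.568. I expect the snap around 0.572 and the stop 2 mm beyond it.

Call:
drive_tool(
  rows=[
    [0, 0.5, 0, 0, 0, 0, 0],
    [0, 0, 0, 0, 0, 0, 0],
  ],
)

```text
time_s: 18.67
tcp_pos: [0.5709, 0.0009, 0.1503]
ee_rot: [[0.999, 0.039, -0.008], [0.039, -0.999, -0.001], [-0.008, 0.001, -1.0]]
wrist_force: [-10.7, 1.2, 6.3]
gripper_width: 0.006
gripper_force: 4.9
```

Call:
drive_tool(
  rows=[
    [0, 0.5, 0, 0, 0, 0, 0],
    [0, 0, 0, 0, 0, 0, 0],
  ],
)

```text
time_s: 18.83
tcp_pos: [0.5717, 0.0009, 0.1503]
ee_rot: [[0.999, 0.039, -0.008], [0.039, -0.999, -0.001], [-0.008, 0.001, -1.0]]
wrist_force: [-9.8, 2.0, 5.3]
gripper_width: 0.004
gripper_force: 4.6
```

Call:
drive_tool(
  rows=[
    [0, 0.5, 0, 0, 0, 0, 0],
    [0, 0, 0, 0, 0, 0, 0],
  ],
)

```text
time_s: 19.0
tcp_pos: [0.5721, 0.0009, 0.1503]
ee_rot: [[0.999, 0.039, -0.008], [0.039, -0.999, -0.001], [-0.008, 0.001, -1.0]]
wrist_force: [-10.0, 1.4, 7.1]
gripper_width: -0.001
gripper_force: 4.8
```

Call:
drive_tool(
  rows=[
    [0, 0.4, 0, 0, 0, 0, 0],
    [0, 0, 0, 0, 0, 0, 0],
  ],
)

```text
time_s: 19.17
tcp_pos: [0.5724, 0.001, 0.1503]
ee_rot: [[0.999, 0.039, -0.008], [0.039, -0.999, -0.001], [-0.008, 0.001, -1.0]]
wrist_force: [-10.1, 2.4, 6.6]
gripper_width: 0.006
gripper_force: 4.9
```

Call:
drive_tool(
  rows=[
    [0, 0.4, 0, 0, 0, 0, 0],
    [0, 0, 0, 0, 0, 0, 0],
  ],
)

```text
time_s: 19.33
tcp_pos: [0.5727, 0.001, 0.1503]
ee_rot: [[0.999, 0.039, -0.009], [0.039, -0.999, -0.001], [-0.009, 0.001, -1.0]]
wrist_force: [-10.0, 1.5, 6.7]
gripper_width: 0.005
gripper_force: 5.0
```

Call:
drive_tool(
  rows=[
    [0, 0.4, 0, 0, 0, 0, 0],
    [0, 0, 0, 0, 0, 0, 0],
  ],
)

```text
time_s: 19.5
tcp_pos: [0.573, 0.001, 0.1503]
ee_rot: [[0.999, 0.039, -0.009], [0.039, -0.999, -0.001], [-0.009, 0.001, -1.0]]
wrist_force: [-10.2, 2.7, 6.4]
gripper_width: 0.003
gripper_force: 5.1
```

Call:
drive_tool(
  rows=[
    [0, 0.4, 0, 0, 0, 0, 0],
    [0, 0, 0, 0, 0, 0, 0],
  ],
)

```text
time_s: 19.67
tcp_pos: [0.5734, 0.001, 0.1503]
ee_rot: [[0.999, 0.039, -0.009], [0.039, -0.999, -0.001], [-0.009, 0.001, -1.0]]
wrist_force: [-10.9, 2.5, 6.9]
gripper_width: 0.004
gripper_force: 5.2
```

Call:
drive_tool(
  rows=[
    [0, 0.4, 0, 0, 0, 0, 0],
    [0, 0, 0, 0, 0, 0, 0],
  ],
)

```text
time_s: 19.83
tcp_pos: [0.5735, 0.001, 0.1503]
ee_rot: [[0.999, 0.039, -0.01], [0.039, -0.999, -0.001], [-0.01, 0.001, -1.0]]
wrist_force: [-11.2, 2.2, 7.0]
gripper_width: 0.006
gripper_force: 5.5
```

Call:
drive_tool(
  rows=[
    [0, 0.4, 0, 0, 0, 0, 0],
    [0, 0, 0, 0, 0, 0, 0],
  ],
)

```text
time_s: 20.0
tcp_pos: [0.5735, 0.001, 0.1503]
ee_rot: [[0.999, 0.039, -0.01], [0.039, -0.999, -0.001], [-0.01, 0.001, -1.0]]
wrist_force: [-12.6, 2.5, 8.6]
gripper_width: 0.006
gripper_force: 6.0
```

The finger no longer advances and the force is climbing, so this is the rubber stop and the snap lies behind. I back off gently and watch where contact ends.

Call:
drive_tool(
  rows=[
    [0, -1, 0, 0, 0, 0, 0],
    [0, -1, 0, 0, 0, 0, 0],
    [0, -1, 0, 0, 0, 0, 0],
    [0, -1, 0, 0, 0, 0, 0],
  ],
)

```text
time_s: 20.33
tcp_pos: [0.5715, 0.001, 0.1503]
ee_rot: [[0.999, 0.039, -0.005], [0.039, -0.999, -0.001], [-0.005, 0.001, -1.0]]
wrist_force: [-5.0, 0.6, 3.3]
gripper_width: 0.007
gripper_force: 2.5
```

Call:
drive_tool(
  rows=[
    [0, -3, 0, 0, 0, 0, 0],
    [0, -10, 0, 0, 0, 0, 0],
    [0, -15, 0, 0, 0, 0, 0],
    [0, -20, 0, 0, 0, 0, 0],
    [0, 0, 0, 0, 0, 0, 0],
  ],
)

```text
time_s: 20.75
tcp_pos: [0.5227, 0.001, 0.1504]
ee_rot: [[0.999, 0.039, -0.002], [0.039, -0.999, 0.0], [-0.002, -0.0, -1.0]]
wrist_force: [-0.7, 0.2, -0.3]
gripper_width: 0.006
gripper_force: 0.0
```

Call:
drive_tool(
  rows=[
    [0, -15, 0, 15, 0, 0, 0],
    [0, -30, 0, 30, 0, 0, 0],
    [0, -35, 0, 35, 0, 0, 0],
    [0, -35, 0, 30, 0, 0, 0],
    [0, -10, 0, 0, 0, 0, 0],
  ],
)

```text
time_s: 21.17
tcp_pos: [0.4103, 0.0014, 0.2571]
ee_rot: [[0.999, 0.041, 0.012], [0.041, -0.999, 0.003], [0.012, -0.003, -1.0]]
wrist_force: [1.0, 0.2, -0.1]
gripper_width: 0.005
gripper_force: 0.0
```

Call:
drive_tool(
  rows=[
    [0, 0, -30, 0, 0, 0, 0],
    [0, 0, -40, 0, 0, 0, 0],
    [0, 0, -40, 0, 0, 0, 0],
    [0, 0, -30, 0, 0, 0, 0],
    [0, 0, 0, 0, 0, 0, 0],
  ],
)

```text
time_s: 21.58
tcp_pos: [0.4105, -0.1423, 0.2515]
ee_rot: [[0.999, 0.034, 0.001], [0.034, -0.999, -0.001], [0.001, 0.001, -1.0]]
wrist_force: [-0.6, -0.0, -0.0]
gripper_width: 0.004
gripper_force: 0.0
```

Run:
```python
from door import *
c=capture("top"); S=capture("scene"); q=cloud(c)
d=q[(q[:,0]>.53)&(q[:,0]<.61)&(q[:,1]>-.033)&(q[:,1]<.175)&(abs(q[:,2]-.16)<.002)&(q[:,0]<.59)]
print("door",len(d),cv2.minAreaRect(d[:,:2].astype(np.float32)))
k=q[(q[:,0]>.56)&(q[:,0]<.68)&(abs(q[:,2]-.132)<.005)&(q[:,1]>-.03)&(q[:,1]<.18)]; print(len(k),k.mean(0) if len(k) else"")
for l in("salt_shaker","small_jar"): print(l,[(np.round(m["xy"]),round(m["p"],2)) for m in masks_of(l,c)[:2]])
cv2.imwrite("pics/shut.png",cv2.resize(np.hstack([S["frame"][130:310,100:340],c["frame"][60:240,100:340]])[:,:,::-1],(800,300),interpolation=cv2.INTER_CUBIC))
print(sense()["tcp_pos"],sense()["wrist_force"],sense()["time_s"])
```

```text
door 425 ((0.5843026041984558, 0.07119432836771011), (0.016190188005566597, 0.20475222170352936), 3.085810899734497)
188 [0.59301385 0.08750692 0.13186094]
salt_shaker []
small_jar [(array([361., 167.]), 0.57)]
[ 0.41059846 -0.138403    0.25150299] [ 0.26266394  0.17130253 -0.26727128] 21.7833
```

View pics/shut.png

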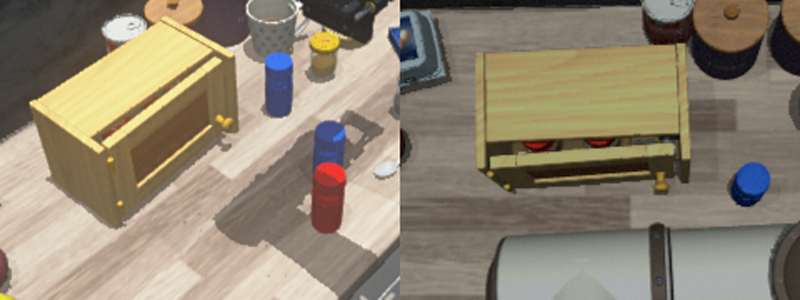

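The door line is at +3.1° against the cupboard's +2°, so the joint is about -0.02 rad. Unlatched it would be at +0.06 rad or more, so the door is latched. Both caps are at 0.132 m, so both jars stand in the rack.

Call:
drive_tool(
  rows=[
    [0, 0, 0, 0, 0, 0, 0],
    [0, 0, 0, 0, 0, 0, 0],
    [0, 0, 0, 0, 0, 0, 0],
  ],
)

```text
time_s: 22.03
tcp_pos: [0.4106, -0.1379, 0.2517]
ee_rot: [[0.999, 0.041, 0.0], [0.041, -0.999, 0.0], [0.0, -0.0, -1.0]]
wrist_force: [0.2, 0.8, 0.0]
gripper_width: 0.009
gripper_force: 0.0
```

```bash
python3 -c "
from station import *
print(finish_job())"
```

```text
the job is handed in; nothing more can be done
None
```

The spice jar stands in the door rack, the door is shut and by the pictures held by its latch, and the job is handed in at about 22 s; the verdict was not returned, and the final picture did not pick up the salt shaker, so its position was not re-checked.

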